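# Lift a painted jar four clicks to the lining pointer and hold it

## Robot

A 6-joint arm with a two-finger parallel gripper is mounted at the origin on the work surface. World frame = base frame: x ahead of the robot, y to its left, z up, the work surface at z = 0. Lengths are in m, angles in rad, forces in N, time in s.
With the tool pointing down it reaches from about 0.275 to 0.825 m from the base axis. Payload 4.9 kg.
Tool frame: the origin (TCP) lies midway between the tips of the shut fingers; the grasp point (between the pads) lies 19 mm behind it; z points along the fingers, y is the line along which they close (so a half turn about z gives the same grasp; the last joint's range is limited). The gripper opens to 85 mm and grips with 20 to 120 N. Pads are 22 mm wide; open, the fingers measure 114 mm over their backs; the gripper's body (76 mm by 85 mm) begins 54 mm behind the grasp point. The pads swing forward as they close: fully open they stand 13 mm farther back than shut.
Start: joints at [1.027, 0.326, -0.193, 1.052, 0, 1.437], TCP at [0.219, 0.504, 0.231] pointing down, gripper open.
Joint ranges: [-2.65, 2.65], [-0.97, 1.79], [-1.3, 1.35], [-1.93, 2.1], [-1.47, 1.37], [-3.14, 3.14]. Speed limits (rad/s): [2.57, 2.57, 3.14, 3.14, 3.14, 3.14].

## Interface

Orientations are given as a unit quaternion [x, y, z, w].
In Python, from rig import read_state, get_image, job_done gives the robot as it stands.
- The arm moves only by the shell command python3 -m crank 'ROWS' [OPENING] [FORCE]. ROWS is JSON, a list of rows, each a list of 6 numbers: the shift along the tool's x, y, z in m, then the turn, a rotation vector about the tool's x, y, z in degrees. A call has 1 to 5 rows; each row is the pose to reach, as a shift and turn from the pose commanded when the call began, along the tool's axes at that moment; what a row does not reach only later rows make up. A row lasts 1/12 s, in which the tool goes at most 41.7 mm and 7.16 degrees, less where a joint would pass 70% of its speed; a pose out of reach is approached as far as the arm can. A call with a gripper value outside its range is refused whole. OPENING is the gripper's target within -1 to 1 (fully open at 1, half-way at 0, shut at -1), set as the call begins (- or left out, the last holds). The fingers move at their own pace and stop on an object; FORCE is the grip in N (left out, the last holds). Time passes only in rows, so rows that repeat a pose let the fingers close. It gives the time, the measured TCP pose, the force, the opening and the grip force at its end, in the units of the state.
- read_state(): the state, without advancing time (a new reading comes with each control period).
- get_image(name): name is "side" or "top" or "wrist"; returns a dict with "pixels" (480x640x3 uint8, red, green, blue), "z_map" (480x640 float32, m along the optical axis (not along the pixel's ray), 0 where there is no reading), "fx", "fy", "cx", "cy" (pixels), "rvec" (rotation vector, rad) and "tvec" (3), from world to camera coordinates, as OpenCV has them. Camera axes: x right, y down, z forward; pixel columns grow to the right and rows downward; lengths in m; the calibration is good to about 2 mm. A picture is of the moment at which its call begins.
- job_done(): hands the job in; it is judged then, once.
The state is a dict: "t": time; "q": joint angles; "dq": joint speeds; "effort": joint torques, N m; "tcp_pos": TCP position; "tcp_rot": TCP orientation; "force": force on the tool from outside, world axes, zero at the start; "moment": the same for the moment, N m; "width": finger opening in m; "gripper_force": force on a finger pad.
Only numpy, scipy, OpenCV 4.12 (cv2) and the standard library are available. Lean on these libraries where they do the work, as an engineer would, in place of code of your own. Each camera call takes 0.05 s, during which the arm holds its last target. There are 200 camera calls.

## Task

Stand the blue-and-white ceramic jar upright in the middle of the lift stand's round platform and let go of it. Then take the red lever handle, swing it anticlockwise (seen from above) exactly four clicks from its rest, never on to a fifth, and finish while still holding the handle at the fourth click, because the lever springs back when let go. Do not knock over or push aside the three paint pots and the mug.

Things in the scene. Friction and masses are not known exactly. Their poses are not given: they have to be found in the camera images.
- jar: Loose white ceramic jar with blue bands, 0.2 to 0.5 kg, 110 mm tall: body up to 62 mm across to 72 mm up, then a round neck 40 mm across from 79 to 100 mm up, flaring to a 47 mm rim. Origin at the centre of its underside, z up. Grip it by the neck from above, about 92 mm up. It stands on the table at the start.
- stand: Lift stand fixed to the table: green base plate 260 x 280 mm, 20 mm thick; origin at the centre of its underside, x away from the robot at yaw 0, z up. In its axes: platform centre (20, 70) mm, lever pivot (30, -70), thin post 105 mm high behind the platform (108, 70) with a brass pointer 100 mm up that reaches in to (64, 70), pawl block 42 mm high (104, -70).
- platform_top (a point): Centre of the top face of the round aluminium platform with a cork pad, 90 mm across, 10 mm thick. Its top is 60 mm above the table while the lever is at rest; it rises 6 mm with each click of the lever.
- lever_pivot (a point): Point on the lever's vertical pivot axis, 58 mm above the table, at the foot of the handle.
- handle: Upright round red handle on the lever's end, 22 mm across; origin at its lower end, 58 mm above the table; it reaches up to 125 mm. The steel arm below it is 18 mm wide, its top at 58 mm. It moves on a level arc of 120 mm radius about lever_pivot; at rest it lies, seen from the pivot, 160 degrees anticlockwise of the stand's x axis. It revolves freely on its pin.
- lever (a joint): Lever angle, rad: 0 at rest, growing anticlockwise from above, stop at 1.26. A click is 0.21 (25 mm at the handle): leaving a notch it resists more, easing over the tooth half way, then it snaps into the next. Notch n is at 0.21 n (the 4th at 0.84). A spring drives it back to rest from anywhere: 6 N at the handle at rest, 9 N at 0.84, clicks add or take up to 3 N; no locking.
- pot_yellow: Loose paint pot with yellow label and white cap, 54 mm across, 60 mm tall, origin under its centre; leave alone.
- pot_red: The same with a red label; leave alone.
- pot_green: The same with a green label; leave alone.
- mug: Loose white mug, 72 mm across, 70 mm tall, handle at its +y side, origin under its centre; leave alone.
Not all that is in view belongs to the job. Leave any green or yellow look-alike of the jar alone.

How it is judged:
On the way, in this order (a step that is already met when the one before it is completed fails the run):
1. the jar stands upright on the platform, let go, with the lever still at rest (horizontal distance between jar and platform_top below 0.018 m and z of jar in the frame of platform_top between -0.004 and 0.004 m and angle between jar's own z axis and vertical below 0.08 rad and contact force between the fingers and jar below 0.2 N and value of joint lever below 0.1 rad), for 0.3 s.
2. the lever stands at the fourth click, held by the handle (value of joint lever between 0.756 and 0.9345 rad and velocity of joint lever between -0.08 and 0.08 rad/s and contact force between the fingers and handle above 3 N), for 0.3 s.
At the end, for the whole second after the job is handed in: The jar stands upright (within 0.08 rad) on the platform, within 18 mm of its centre and untouched by the fingers, while the fingers hold the handle (more than 3 N) with the lever still at the fourth click: 0.756 to 0.934 rad (all of step 2 and horizontal distance between jar and platform_top below 0.018 m and z of jar in the frame of platform_top between -0.004 and 0.004 m and angle between jar's own z axis and vertical below 0.08 rad and contact force between the fingers and jar below 0.2 N); the arm keeps its last pose, push and grip.
It fails at once if the lever is taken on to the fifth click (value of joint lever above 0.987 rad).
It fails at once if the jar falls over (angle between jar's own z axis and vertical above 0.7 rad).
It fails at once if a paint pot or the mug is pushed aside (30 mm) or knocked over (distance of any of pot_yellow, pot_red, pot_green, mug from where it was at the start of the episode above 0.03 m or angle between any of pot_yellow, pot_red, pot_green, mug's own z axis and vertical above 0.4 rad).
It also fails if it takes over 51 s, if anything falls off the work surface, if the arm or the gripper's body presses on something with over 40 N, if the wrist force passes 120 N, or if a joint passes its speed limit or range.

## Working session

There is one attempt and no reset: what is moved stays moved. The work goes in short steps, Python scripts to look and compute and a shell command to move; the robot and the scene stay as the last step left them, time stands still between calls to the robot, and variables do not carry over. Pictures are saved under pics/ and viewed, at most 10 in all, crops included, and the job is handed in when it is done.

```bash
mkdir -p pics; cat > h.py <<'E'
import numpy as np, cv2, sys
from rig import read_state, get_image, job_done
from scipy.spatial.transform import Rotation as R
def snap(n,f):
    im=get_image(n); np.save(f'pics/{f}.npy',im,allow_pickle=True); cv2.imwrite(f'pics/{f}.png',im['pixels'][:,:,::-1]); return im
def load(f): return np.load(f'pics/{f}.npy',allow_pickle=True).item()
def cloud(im):
    v,u=np.mgrid[:480,:640]; z=im['z_map']
    c=np.stack([(u-im['cx'])/im['fx']*z,(v-im['cy'])/im['fy']*z,z],-1)
    return (c-np.asarray(im['tvec']).ravel())@cv2.Rodrigues(np.asarray(im['rvec'],float))[0]
def rel(p):  # world shift -> tool axes
    s=read_state(); return R.from_quat(s['tcp_rot']).inv().apply(np.asarray(p)-s['tcp_pos'])
E
python3 - <<'E'
from h import *
snap('top','t0');snap('side','s0')
s=read_state();print(s);print(R.from_quat(s['tcp_rot']).as_matrix().round(3))
E
```

```text
{'t': 0.1, 'q': array([ 1.02680409e+00,  3.26887376e-01, -1.93467814e-01,  1.05199027e+00,
       -2.44553914e-05,  1.43658803e+00]), 'dq': array([-0.00049587, -0.00107002,  0.00355647, -0.00078627,  0.00035617,
        0.00064748]), 'effort': array([ 3.75431964e-04, -4.44238472e+01,  2.63038284e+01,  7.86745688e-03,
       -1.33842200e-04, -1.28333329e-05]), 'tcp_pos': array([0.21886028, 0.50402312, 0.23057664]), 'tcp_rot': array([ 2.03461319e-01,  9.79082679e-01, -7.34527639e-04, -2.46120125e-04]), 'force': array([-0.45088953,  0.21644574, -0.00748763]), 'moment': array([-0.01245321,  0.00724383,  0.03323297]), 'gripper_force': 0.0, 'width': 0.08517861177207797}
[[-0.917  0.398 -0.001]
 [ 0.398  0.917 -0.001]
 [ 0.    -0.002 -1.   ]]
```

View pics/t0.png

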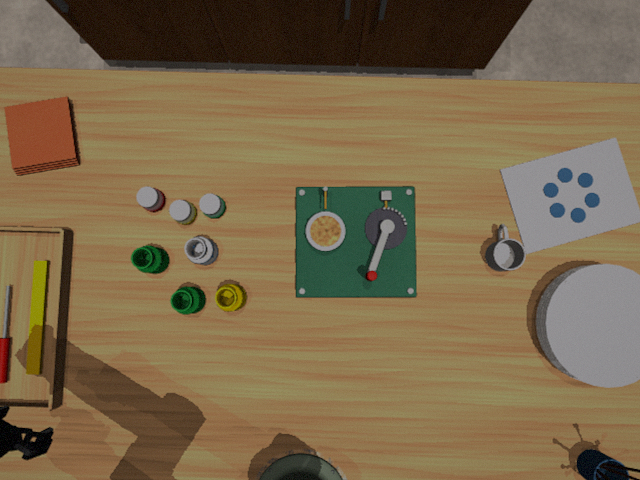

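View pics/s0.png

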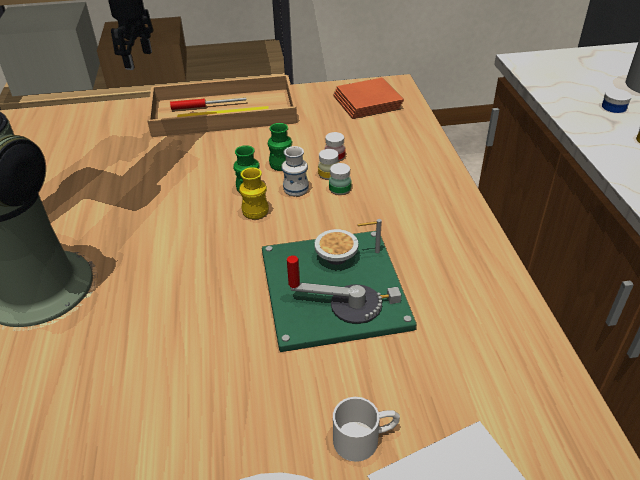

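The top view shows the jar at (200,250), among green jars (149,259) and (187,300) and a yellow one (230,297), with pots at (150,199), (182,211) and (211,206). It also shows the platform at (326,231), the pivot at (387,228) and the handle at (372,275). The side view confirms the jar at (295,172).

```bash
python3 - <<'E'
from h import *
im=load('t0');P=cloud(im)
def mean(u,v,r,lo,hi):
    q=P[v-r:v+r+1,u-r:u+r+1].reshape(-1,3);q=q[(q[:,2]>lo)&(q[:,2]<hi)]
    print((u,v),len(q),q.mean(0).round(4),((q.min(0)+q.max(0))/2).round(4),(q.max(0)-q.min(0)).round(3)) if len(q) else print(u,v,'none',P[v,u])
mean(200,250,20,.1,.13)   # jar rim
for a in [(149,259),(187,300),(230,297)]: mean(*a,20,.1,.13)
for a in [(150,199),(182,211),(211,206)]: mean(*a,13,.05,.07)
mean(326,231,24,.05,.07)
mean(386,228,14,.055,.09)
mean(372,275,9,.11,.14)
mean(505,252,28,.06,.08)
print('corners',[P[v,u].round(3) for u,v in [(302,192),(409,192),(302,291),(410,291)]])
# jar rim in side view
P=cloud(load('s0'));mean(295,158,18,.1,.125);mean(293,262,9,.115,.14);mean(337,244,24,.056,.066)
E
```

```text
(200, 250) 185 [0.5611 0.2424 0.1073] [0.561  0.2402 0.1081] [0.043 0.045 0.016]
(149, 259) 188 [0.5373 0.357  0.1076] [0.5366 0.3543 0.1079] [0.044 0.047 0.016]
(187, 300) 184 [0.4473 0.2667 0.1076] [0.4476 0.2641 0.1077] [0.045 0.045 0.015]
(230, 297) 183 [0.4558 0.1705 0.1076] [0.4566 0.1694 0.1085] [0.045 0.045 0.017]
(150, 199) 365 [0.6779 0.3656 0.0595] [0.6783 0.3662 0.0595] [0.046 0.047 0.019]
(182, 211) 363 [0.6499 0.2902 0.0592] [0.6503 0.2905 0.0583] [0.047 0.047 0.015]
(211, 206) 359 [0.6658 0.2232 0.0591] [0.666  0.2229 0.059 ] [0.047 0.047 0.018]
(326, 231) 1234 [ 0.611  -0.0403  0.0597] [ 0.6111 -0.0404  0.059 ] [0.089 0.088 0.017]
(386, 228) 199 [ 0.6171 -0.1769  0.0581] [ 0.6151 -0.177   0.0599] [0.051 0.036 0.01 ]
(372, 275) 85 [ 0.5117 -0.1416  0.1238] [ 0.5118 -0.1421  0.1212] [0.019 0.021 0.021]
(505, 252) 265 [ 0.5739 -0.4516  0.067 ] [ 0.5804 -0.4517  0.0676] [0.093 0.072 0.015]
corners [array([0.705, 0.017, 0.025]), array([ 0.713, -0.233,  0.019]), array([0.475, 0.01 , 0.027]), array([ 0.482, -0.237,  0.027])]
(295, 158) 171 [0.5616 0.241  0.1068] [0.5614 0.2383 0.1075] [0.045 0.054 0.015]
(293, 262) 114 [ 0.5128 -0.1462  0.1233] [ 0.513  -0.1421  0.1216] [0.021 0.025 0.013]
(337, 244) 1046 [ 0.6121 -0.0437  0.0606] [ 0.6123 -0.0413  0.0606] [0.089 0.093 0.009]
```

```bash
python3 -c "
import cv2;a=cv2.imread('pics/t0.png')[170:320,120:320];cv2.imwrite('pics/c0.png',cv2.resize(a,None,fx=4,fy=4,interpolation=2))"
```

```text
(no output)
```

View pics/c0.png

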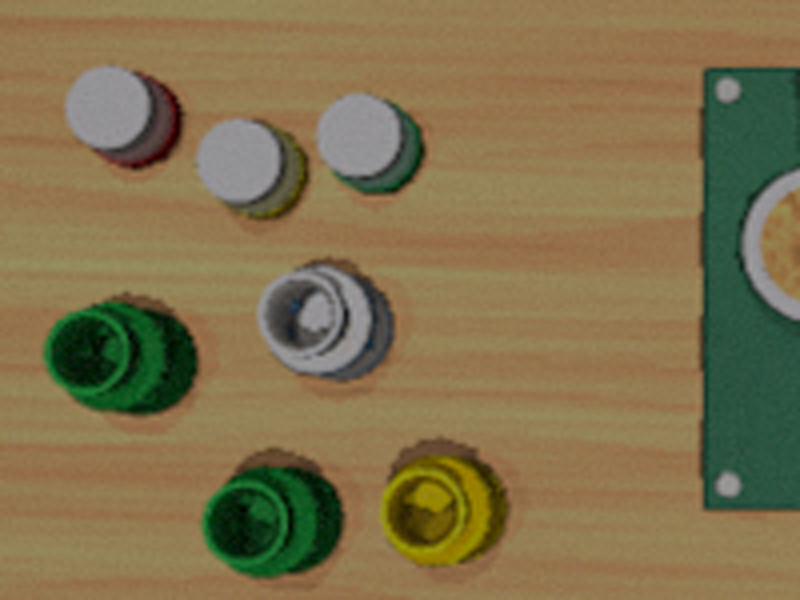

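The jar is at (0.561,0.241), with rim z of 0.11 as expected. The platform is at (0.611,-0.041) with z 0.060. Stand yaw is about 2°, so the pivot is at about (0.626,-0.180), and the handle at (0.512,-0.142) agrees with that. I'm moving over the jar and keeping the tool's yaw, because the fingers have clear gaps there.

```bash
python3 -m crank '[[-0.04,-0.01,0,0,0,0],[-0.08,-0.02,0,0,0,0],[-0.12,-0.03,0,0,0,0],[-0.16,-0.04,0,0,0,0],[-0.2,-0.05,0,0,0,0]]' 1 40; python3 -m crank '[[-0.04,-0.01,0,0,0,0],[-0.08,-0.02,0,0,0,0],[-0.12,-0.03,0,0,0,0],[-0.16,-0.04,0,0,0,0],[-0.19,-0.05,0,0,0,0]]'; python3 - <<'E'
from h import *
snap('wrist','w0'); print(rel([.561,.241,.18]))
im=load('w0');P=cloud(im);m=(P[...,2]>.1)&(P[...,2]<.125)
q=P[m];q=q[np.hypot(q[:,0]-.561,q[:,1]-.241)<.045];print(len(q),q.mean(0) if len(q) else 0,(q.min(0)+q.max(0))/2,np.ptp(q,0))
E
```

```text
t: 0.52
tcp_pos: [0.3835, 0.3775, 0.231]
tcp_rot: [0.203, 0.979, -0.0, -0.0]
force: [0.5, 1.1, 0.1]
width: 0.0854
gripper_force: 0.0
t: 0.93
tcp_pos: [0.5393, 0.2551, 0.2308]
tcp_rot: [0.204, 0.979, -0.0, 0.0]
force: [1.5, 0.8, 0.2]
width: 0.0855
gripper_force: 0.0
[-0.02042245 -0.00227462  0.05065221]
1813 [0.56227051 0.23969125 0.10864183] [0.56003275 0.24083079 0.10640833] [0.04559564 0.04580788 0.01278801]
```

```bash
python3 -m crank '[[-0.01,-0.001,0.02,0,0,0],[-0.02,-0.002,0.04,0,0,0],[-0.02,-0.002,0.055,0,0,0],[-0.02,-0.002,0.055,0,0,0],[-0.02,-0.002,0.055,0,0,0]]'; python3 -c "
from h import *
print(rel([.561,.2405,.073]))"
```

```text
t: 1.4
tcp_pos: [0.5534, 0.2474, 0.1753]
tcp_rot: [0.203, 0.979, -0.001, -0.001]
force: [-0.2, 0.6, 0.5]
width: 0.0853
gripper_force: 0.0
[-0.00993038 -0.00310444  0.10226912]
```

```bash
python3 -m crank '[[-0.01,-0.003,0,0,0,0],[-0.01,-0.003,0.025,0,0,0],[-0.01,-0.003,0.05,0,0,0],[-0.01,-0.003,0.075,0,0,0],[-0.01,-0.003,0.101,0,0,0]]';  python3 -m crank '[[0,0,0,0,0,0],[0,0,0,0,0,0]]'; python3 -c "
from h import *
print(rel([.561,.2405,.073]))"
```

```text
t: 1.82
tcp_pos: [0.5644, 0.2412, 0.0764]
tcp_rot: [0.203, 0.979, 0.001, 0.002]
force: [-0.4, 0.3, -0.1]
width: 0.0853
gripper_force: 0.0
t: 1.98
tcp_pos: [0.5623, 0.2407, 0.0755]
tcp_rot: [0.203, 0.979, -0.0, -0.001]
force: [0.2, 0.8, -0.3]
width: 0.0854
gripper_force: 0.0
[ 0.00116673 -0.00068754  0.00247257]
```

```bash
python3 -m crank '[[0.001,0,0.002,0,0,0],[0.001,0,0.002,0,0,0],[0.001,0,0.002,0,0,0],[0.001,0,0.002,0,0,0],[0.001,0,0.002,0,0,0]]' -1 40;  python3 -m crank '[[0,0,0,0,0,0],[0,0,0,0,0,0],[0,0,0,0,0,0],[0,0,0,0,0,0],[0,0,0,0,0,0]]'
```

```text
t: 2.4
tcp_pos: [0.5626, 0.2414, 0.0749]
tcp_rot: [0.203, 0.979, 0.0, 0.001]
force: [-0.2, -1.4, 5.4]
width: 0.0391
gripper_force: 39.8
t: 2.82
tcp_pos: [0.5626, 0.2414, 0.0749]
tcp_rot: [0.204, 0.979, 0.0, 0.001]
force: [-0.6, -1.5, 6.0]
width: 0.039
gripper_force: 39.8
```

```bash
python3 -m crank '[[0,0,-0.01,0,0,0],[0,0,-0.03,0,0,0],[0,0,-0.06,0,0,0],[0,0,-0.09,0,0,0],[0,0,-0.11,0,0,0]]';  python3 -m crank '[[0,0,-0.01,0,0,0],[0,0,-0.015,0,0,0],[0,0,-0.015,0,0,0],[0,0,-0.015,0,0,0]]'; python3 -c "
from h import *
print(rel([.611,-.041,.2]))"
```

```text
t: 3.23
tcp_pos: [0.562, 0.2414, 0.1862]
tcp_rot: [0.203, 0.979, 0.0, 0.001]
force: [2.2, 0.5, -3.5]
width: 0.0389
gripper_force: 41.2
t: 3.57
tcp_pos: [0.5607, 0.241, 0.1969]
tcp_rot: [0.203, 0.979, -0.001, -0.001]
force: [-0.6, -0.0, -3.9]
width: 0.0391
gripper_force: 41.2
[-0.15845757 -0.23862078 -0.00299366]
```

```bash
python3 -m crank '[[-0.006,-0.009,-0.005,0,0,0],[-0.018,-0.027,-0.01,0,0,0],[-0.036,-0.054,-0.01,0,0,0],[-0.054,-0.081,-0.01,0,0,0],[-0.072,-0.108,-0.01,0,0,0]]';  python3 -m crank '[[-0.018,-0.027,0,0,0,0],[-0.036,-0.054,0,0,0,0],[-0.054,-0.081,0,0,0,0],[-0.07,-0.106,0,0,0,0],[-0.08,-0.121,0,0,0,0]]';python3 -m crank '[[-0.004,-0.007,0,0,0,0],[-0.006,-0.01,0,0,0,0],[-0.006,-0.01,0,0,0,0],[-0.006,-0.01,0,0,0,0],[-0.006,-0.01,0,0,0,0]]'; python3 - <<'E'
from h import *
s=read_state();print(s['q'].round(2),rel([.611,-.041,.135]))
snap('side','s1');snap('top','t1')
P=cloud(load('s1'));q=P.reshape(-1,3)
for lo,hi in [(.125,.2),(.15,.19)]:
  k=q[(q[:,2]>lo)&(q[:,2]<hi)&(np.hypot(q[:,0]-.611,q[:,1]+.041)<.045)];print(len(k),k.min(0),k.max(0))
E
```

```text
t: 3.98
tcp_pos: [0.5839, 0.1116, 0.2071]
tcp_rot: [0.203, 0.979, -0.001, -0.001]
force: [0.7, -1.0, -3.2]
width: 0.0389
gripper_force: 41.2
t: 4.4
tcp_pos: [0.6092, -0.0335, 0.207]
tcp_rot: [0.205, 0.979, -0.001, -0.001]
force: [0.5, 0.0, -4.1]
width: 0.039
gripper_force: 41.2
t: 4.82
tcp_pos: [0.611, -0.0397, 0.2081]
tcp_rot: [0.203, 0.979, 0.0, -0.0]
force: [0.0, 0.3, -3.2]
width: 0.0388
gripper_force: 41.2
[-0.19  0.46 -0.06  1.06  0.    0.22] [-0.00063745 -0.00123693  0.07309451]
783 [ 0.57813413 -0.07465     0.13247745] [ 0.64007833 -0.03272975  0.1999744 ]
538 [ 0.57819535 -0.07465     0.15013379] [ 0.6395411  -0.03272975  0.18992321]
```

View pics/s1.png

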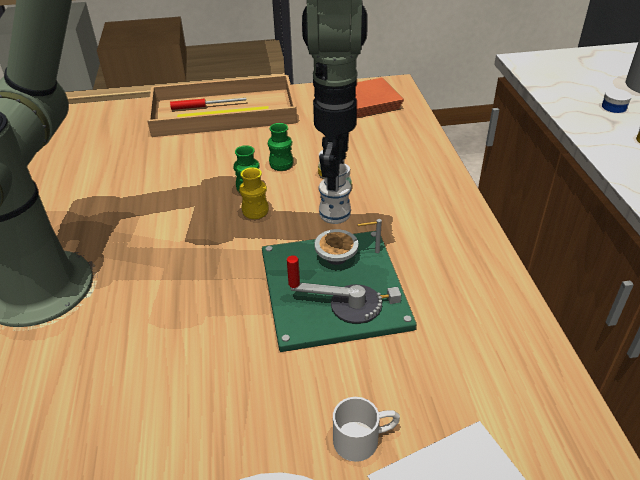

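The side view shows the jar hanging upright over the platform, with its base at (335,215) above the pad at (337,244) and clear of the pointer. I'm lowering it now.

```bash
python3 -m crank '[[0,-0.001,0.012,0,0,0],[0,-0.001,0.03,0,0,0],[0,-0.001,0.048,0,0,0],[0,-0.001,0.06,0,0,0],[0,-0.001,0.066,0,0,0]]';  python3 -m crank '[[0,0,0,0,0,0],[0,0,0.002,0,0,0],[0,0,0.004,0,0,0],[0,0,0.006,0,0,0],[0,0,0.006,0,0,0]]'
```

```text
t: 5.33
tcp_pos: [0.6097, -0.0407, 0.1404]
tcp_rot: [0.203, 0.979, 0.0, -0.001]
force: [-0.7, 1.0, -4.0]
width: 0.0393
gripper_force: 41.3
t: 5.75
tcp_pos: [0.6112, -0.0418, 0.1366]
tcp_rot: [0.203, 0.979, 0.0, 0.0]
force: [-0.2, 0.9, -4.5]
width: 0.0391
gripper_force: 41.3
```

```bash
python3 -m crank '[[0,0,0.001,0,0,0],[0,0,0.002,0,0,0],[0,0,0.002,0,0,0],[0,0,0.002,0,0,0]]';python3 -m crank '[[0,0,0.0005,0,0,0],[0,0,0.001,0,0,0],[0,0,0.001,0,0,0],[0,0,0.001,0,0,0]]'
```

```text
t: 6.08
tcp_pos: [0.6113, -0.042, 0.135]
tcp_rot: [0.204, 0.979, -0.0, 0.001]
force: [-0.4, -0.8, 1.0]
width: 0.0391
gripper_force: 41.5
t: 6.42
tcp_pos: [0.6114, -0.0421, 0.1349]
tcp_rot: [0.204, 0.979, -0.0, 0.001]
force: [-2.4, -0.1, 7.6]
width: 0.0393
gripper_force: 42.5
```

The force has gone from -4 N to +7.6 N, so the jar is seated. I'm releasing it and rising straight up.

```bash
python3 -m crank '[[0,0,0,0,0,0],[0,0,0,0,0,0],[0,0,0,0,0,0],[0,0,0,0,0,0],[0,0,0,0,0,0]]' 1;python3 -m crank '[[0,0,-0.01,0,0,0],[0,0,-0.03,0,0,0],[0,0,-0.06,0,0,0],[0,0,-0.09,0,0,0],[0,0,-0.1,0,0,0]]';python3 - <<'E'
from h import *
snap('side','s2');snap('top','t2')
for f in ('s2','t2'):
  q=cloud(load(f)).reshape(-1,3)
  for lo,hi in [(.16,.18),(.09,.13)]:
    k=q[(q[:,2]>lo)&(q[:,2]<hi)&(np.hypot(q[:,0]-.611,q[:,1]+.041)<.042)];print(f,len(k),((k.min(0)+k.max(0))/2).round(4),np.ptp(k,0).round(3)) if len(k) else print(f,0)
cv2.imwrite('pics/c2.png',cv2.resize(load('s2')['pixels'][80:330,220:440,::-1],None,fx=2.4,fy=2.4))
print(rel([.512,-.1425,.2]),read_state()['q'])
E
```

```text
t: 6.83
tcp_pos: [0.6109, -0.0418, 0.1331]
tcp_rot: [0.203, 0.979, 0.0, -0.0]
force: [-0.3, -0.5, 0.2]
width: 0.0851
gripper_force: 0.0
t: 7.25
tcp_pos: [0.613, -0.0422, 0.2387]
tcp_rot: [0.203, 0.979, 0.0, 0.003]
force: [0.6, 0.0, 0.7]
width: 0.0852
gripper_force: 0.0
s2 249 [ 0.6095 -0.0435  0.1667] [0.044 0.048 0.013]
s2 426 [ 0.6099 -0.056   0.11  ] [0.061 0.04  0.04 ]
t2 0
t2 0
[ 0.05255357 -0.13221443  0.03605967] [-1.88816836e-01  4.38611989e-01 -1.05712983e-02  1.11584382e+00
  5.36061072e-05  2.20925703e-01]
```

View pics/c2.png

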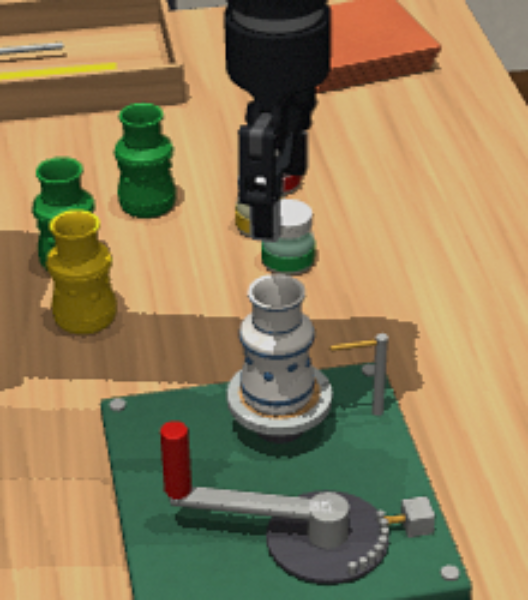

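The crop shows the jar upright and centred on the pad, with its base at (280,400), free of the gripper. The lever is still at rest with the handle at (175,460). Next I move over the handle, turning 24° so the pads close along the arc.

```bash
python3 -m crank '[[0.008,-0.02,0,0,0,-3],[0.02,-0.05,0,0,0,-9],[0.035,-0.085,0,0,0,-15],[0.046,-0.115,0,0,0,-21],[0.052,-0.132,0.01,0,0,-24]]'; python3 -m crank '[[0,0,0.01,0,0,0],[0,0,0.02,0,0,0],[0,0,0.02,0,0,0],[0,0,0.02,0,0,0]]';python3 - <<'E'
from h import *
snap('wrist','w1')
for f in ('w1','s2'):
  q=cloud(load(f)).reshape(-1,3);k=q[(q[:,2]>.105)&(q[:,2]<.13)&(np.hypot(q[:,0]-.512,q[:,1]+.143)<.025)]
  print(len(k),((k.min(0)+k.max(0))/2).round(4),np.ptp(k,0).round(3)) if len(k) else print(0)
print(rel([.512,-.1425,.075]))
E
```

```text
t: 7.77
tcp_pos: [0.5084, -0.1438, 0.2231]
tcp_rot: [-0.006, 1.0, -0.0, -0.0]
force: [0.6, 0.2, 1.1]
width: 0.0854
gripper_force: 0.0
t: 8.1
tcp_pos: [0.5104, -0.1411, 0.2019]
tcp_rot: [-0.005, 1.0, 0.001, -0.001]
force: [0.5, -0.0, 0.3]
width: 0.085
gripper_force: 0.0
1262 [ 0.5111 -0.1422  0.1166] [0.021 0.022 0.023]
163 [ 0.5127 -0.1437  0.1166] [0.021 0.024 0.023]
[-0.00115197 -0.00131272  0.12761016]
```

```bash
python3 -m crank '[[-0.001,-0.001,0.02,0,0,0],[-0.001,-0.001,0.05,0,0,0],[-0.001,-0.001,0.08,0,0,0],[-0.001,-0.001,0.11,0,0,0],[-0.001,-0.001,0.124,0,0,0]]'; python3 -m crank '[[0,0,0,0,0,0],[0,0,0,0,0,0]]'; python3 -m crank '[[0,0,0,0,0,0],[0,0,0,0,0,0],[0,0,0,0,0,0],[0,0,0,0,0,0],[0,0,0,0,0,0]]' -1 70;python3 -m crank '[[0,0,0,0,0,0],[0,0,0,0,0,0],[0,0,0,0,0,0]]';  python3 -c "
from h import *
print(read_state()['tcp_pos'],R.from_quat(read_state()['tcp_rot']).as_matrix().round(3))
h=np.array([.512,-.1425]);p=np.array([.626,-.18])
for a in np.arange(0,.85,.105):
  c,s=np.cos(a),np.sin(a);print(a.round(3),(np.array([[c,-s],[s,c]])@(h-p)+p-h).round(4))"
```

```text
t: 8.57
tcp_pos: [0.5107, -0.1417, 0.0763]
tcp_rot: [-0.005, 1.0, 0.001, -0.002]
force: [-1.8, 0.5, -0.2]
width: 0.0851
gripper_force: 0.0
t: 8.73
tcp_pos: [0.5119, -0.1425, 0.079]
tcp_rot: [-0.005, 1.0, 0.0, -0.001]
force: [-0.1, 0.0, 0.2]
width: 0.0854
gripper_force: 0.0
t: 9.15
tcp_pos: [0.5121, -0.1434, 0.0801]
tcp_rot: [-0.005, 1.0, -0.0, 0.001]
force: [-0.1, -0.2, 0.3]
width: 0.0256
gripper_force: 0.2
t: 9.4
tcp_pos: [0.5122, -0.1418, 0.0803]
tcp_rot: [-0.005, 1.0, 0.001, 0.001]
force: [0.1, 5.1, 7.5]
width: 0.0204
gripper_force: 68.1
[ 0.51219799 -0.14183476  0.08026601] [[-1.    -0.01   0.002]
 [-0.01   1.     0.003]
 [-0.002  0.003 -1.   ]]
0.0 [0. 0.]
0.105 [-0.0033 -0.0122]
0.21 [-0.0053 -0.0246]
0.315 [-0.006  -0.0372]
0.42 [-0.0054 -0.0497]
0.525 [-0.0034 -0.0622]
0.63 [-0.0002 -0.0744]
0.735 [ 0.0043 -0.0861]
0.84 [ 0.01   -0.0974]
```

```bash
python3 -m crank '[[0.001,-0.003,0,0,0,0],[0.002,-0.008,0,0,0,0],[0.003,-0.013,0,0,0,0],[0.004,-0.019,0,0,0,0],[0.005,-0.0246,0,0,0,0]]'; python3 -m crank '[[0,-0.006,0,0,0,0],[0.001,-0.0126,0,0,0,0],[0.001,-0.019,0,0,0,0],[0,-0.0251,0,0,0,0],[0,-0.0251,0,0,0,0]]'; python3 -m crank '[[0,0,0,0,0,0],[0,0,0,0,0,0]]'; python3 - <<'E'
from h import *
snap('side','s3');snap('top','t3')
P=cloud(load('s3'));q=P.reshape(-1,3)
k=q[(q[:,2]>.16)&(q[:,2]<.19)&(np.hypot(q[:,0]-.611,q[:,1]+.041)<.042)];print('jar',len(k),((k.min(0)+k.max(0))/2).round(4),k[:,2].max())
t=read_state()['tcp_pos'][:2]-[.626,-.18];print('r',np.hypot(*t),'lever',np.arctan2(t[1],t[0])%6.2832-np.arctan2(.0375,-.114),t)
cv2.imwrite('pics/c3.png',cv2.resize(load('s3')['pixels'][80:360,220:440,::-1],None,fx=2.1,fy=2.1))
E
```

```text
t: 9.82
tcp_pos: [0.507, -0.1658, 0.0802]
tcp_rot: [-0.005, 1.0, 0.002, 0.001]
force: [-0.7, 6.9, 8.1]
width: 0.0206
gripper_force: 68.4
t: 10.23
tcp_pos: [0.5068, -0.1914, 0.0802]
tcp_rot: [-0.005, 1.0, 0.002, 0.0]
force: [-2.9, 7.2, 10.7]
width: 0.0203
gripper_force: 68.4
t: 10.4
tcp_pos: [0.5068, -0.191, 0.0802]
tcp_rot: [-0.005, 1.0, 0.002, 0.0]
force: [-2.3, 7.1, 9.6]
width: 0.0203
gripper_force: 68.4
jar 420 [ 0.6093 -0.0437  0.1724] 0.18446831898408067
r 0.1197371954660892 lever 0.4097172655453347 [-0.11923187 -0.01098891]
```

View pics/c3.png

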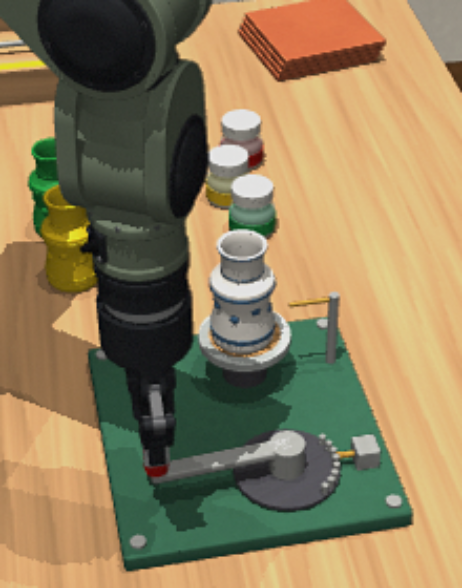

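The crop shows the handle held at (155,465), the platform raised two clicks and the jar upright at (245,300). The computed lever angle is 0.41, matching notch 2. I'm continuing for two more.

```bash
python3 -m crank '[[-0.001,-0.006,0,0,0,0],[-0.002,-0.0125,0,0,0,0],[-0.0035,-0.0187,0,0,0,0],[-0.0052,-0.0247,0,0,0,0],[-0.0052,-0.0247,0,0,0,0]]'; python3 -m crank '[[-0.002,-0.006,0,0,0,0],[-0.0045,-0.0117,0,0,0,0],[-0.0072,-0.0175,0,0,0,0],[-0.0102,-0.023,0,0,0,0],[-0.0102,-0.023,0,0,0,0]]'; python3 -m crank '[[0,0,0,0,0,0],[0,0,0,0,0,0],[0,0,0,0,0,0]]'; python3 - <<'E'
from h import *
snap('side','s4');snap('top','t4')
P=cloud(load('s4'));q=P.reshape(-1,3)
k=q[(q[:,2]>.17)&(q[:,2]<.21)&(np.hypot(q[:,0]-.611,q[:,1]+.041)<.042)];print('jar',len(k),((k.min(0)+k.max(0))/2).round(4),k[:,2].max())
t=read_state()['tcp_pos'][:2]-[.626,-.18];print('r',np.hypot(*t),'lever',np.arctan2(t[1],t[0])%6.2832-np.arctan2(.0375,-.114),t)
cv2.imwrite('pics/c4.png',cv2.resize(load('s4')['pixels'][80:360,220:440,::-1],None,fx=2.1,fy=2.1))
E
```

```text
t: 10.92
tcp_pos: [0.512, -0.216, 0.0802]
tcp_rot: [-0.005, 1.0, 0.002, -0.0]
force: [-4.1, 6.8, 11.3]
width: 0.0202
gripper_force: 68.3
t: 11.33
tcp_pos: [0.522, -0.2389, 0.0801]
tcp_rot: [-0.005, 1.0, 0.002, -0.001]
force: [-4.8, 5.6, 13.0]
width: 0.0205
gripper_force: 68.4
t: 11.58
tcp_pos: [0.5218, -0.2385, 0.0802]
tcp_rot: [-0.005, 1.0, 0.002, -0.001]
force: [-5.0, 6.7, 10.4]
width: 0.0202
gripper_force: 68.4
jar 388 [ 0.6109 -0.0436  0.1841] 0.19829262185837607
r 0.11946060676037241 lever 0.8293987101865952 [-0.10416596 -0.05848323]
```

View pics/c4.png

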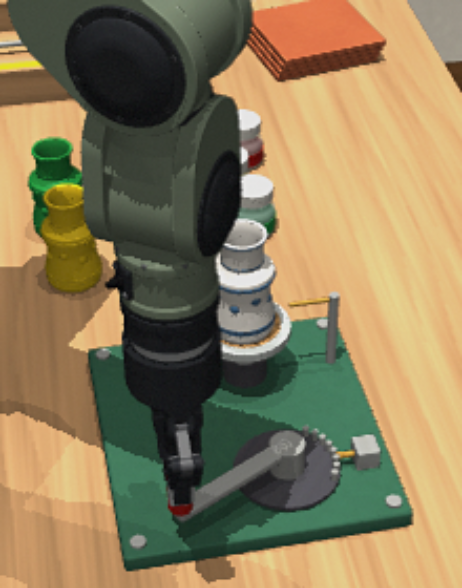

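The crop shows the handle held at (180,505) and the jar upright at (245,290), about 24 mm higher. The computed lever angle is 0.83, so it is at the fourth click. I'll hold briefly and hand in.

```bash
python3 -m crank '[[0,0,0,0,0,0],[0,0,0,0,0,0],[0,0,0,0,0,0],[0,0,0,0,0,0],[0,0,0,0,0,0]]' && python3 -c "
from rig import job_done; print(job_done())"
```

```text
t: 12.1
tcp_pos: [0.5218, -0.2385, 0.0802]
tcp_rot: [-0.005, 1.0, 0.002, -0.001]
force: [-4.4, 6.4, 9.7]
width: 0.02
gripper_force: 68.4
the job is handed in; nothing more can be done
None
```

I handed in the job at 12.1 s, with the jar upright on the platform and released, and the gripper still holding the lever at the fourth click (about 0.83 rad, computed from the tool position); the hand-in returned no verdict.

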